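Turn the display magnifier into its clamped bayonet socket

TASK

Lift the brass magnifier out of its round teak stand and push its stem, lugs first through the slots, fully down into the steel socket clamped in the blue vice. Turn it clockwise (seen from above) until you feel the resistance rise, then go on 20 degrees past that point, stop and let go, without turning it farther or backing it off. Handle it gently, never forcing it against the socket, and leave the striker, the dish and the wooden coin alone.

Things in the scene. Friction and masses are not known exactly. Their poses are not given: they have to be found in the camera images.
- magnifier: Loose brass magnifier, 0.13 to 0.21 kg, standing upright in the teak stand. Origin: centre of the underside of its stem; z up along the stem. Stem: round, 18 mm diameter, z 0 to 26 mm. Two opposite lugs on the stem along its +x and -x axes, each 8 mm wide, reaching 15 mm from the axis, from z 2 to 8 mm. Flange 28 mm diameter, z 22 to 26 mm.
- grip (a point): On the magnifier's axis at z 48 mm, in its flat grip block: 30 mm along x, 14 mm thick along y, z 26 to 62 mm; pinch it across its thickness. Axes as the magnifier's.
- lens (a point): Centre of the magnifier's horizontal lens, 49 mm across its rim, 5 mm thick, on a short arm along the magnifier's +x: 56 mm from the stem's axis, at z 42 mm.
- socket: Fixed blue vice (base 130 x 110 mm) clamping a 48 mm square steel socket block, all at most 62 mm high; place and yaw vary. Origin: centre of its underside on the table; z up. In its top: a round bore of 21 mm diameter with two opposite slots along +x and -x, 11 mm wide, reaching 16.5 mm from the axis, through a 6 mm thick lip. The magnifier goes in either way round (its x along the socket's x or opposite).
- socket_seat (a point): On the socket's axis on the floor of the hollow under the lip, 45 mm above the table, where the stem's underside rests when fully down. Axes as the socket's. The hollow is 11 mm high; in it the lugs turn clockwise (the other way they meet a stop after about 6 degrees). After 2 to 66 degrees from the slots, different each time, they meet a hidden friction ring.
- socket_mouth (a point): Point on the socket's axis in its top face, 62 mm above the table (17 mm above the floor of the hollow). Before the lugs meet the hidden friction ring the torque to turn is nearly nil; from there on they drag the ring along against a steady friction torque of about 0.13 N m, and it stays where it is left.
- stand: Fixed round teak coaster stand, 90 mm diameter, 18 mm high, with a round recess 36 mm wide whose floor is 5 mm above the table; the magnifier's stem stands loosely in it. Origin: centre of its underside.
- striker: Loose swirled green resin striker, 41 mm disc 10 mm thick, a bystander. Origin: centre of its underside.
- dish: Loose white ceramic dish, 84 mm across, 22 mm high, a bystander. Origin: centre of its underside.
- coin: Loose wooden carrom coin, 31 mm disc 8 mm thick, a bystander. Origin: centre of its underside.
Things that resemble listed ones, but are neither listed nor needed, are in the scene too. There is more than one size of the magnifier; the job needs the largest.

How it is judged (in metres and radians):
On the way, in this order (a step that is already met when the one before it is completed fails the run):
1. the stem is fully down in the socket, the resistance not yet met (z of magnifier in the frame of socket_seat between -0.003 and 0.003 m and horizontal distance between magnifier and socket_seat below 0.004 m and angle between magnifier's own z axis and vertical below 0.14 rad and distance of drag_ring_c0 from where it was at the start of the episode below 0.0012 m), for 0.2 s.
2. the friction ring has been picked up and turned at least 10 degrees (z of magnifier in the frame of socket_seat between -0.003 and 0.003 m and horizontal distance between magnifier and socket_seat below 0.004 m and distance of drag_ring_c0 from where it was at the start of the episode above 0.00235 m), for 0.05 s.
At the end, for the whole second after the job is handed in: The magnifier rests on the socket floor (within 3 mm, 4 mm of the axis, 8 degrees of upright), released and still, having turned the friction ring 15 to 25 degrees past the rise of resistance and not backed off from it by more than about 10 degrees (z of magnifier in the frame of socket_seat between -0.003 and 0.003 m and horizontal distance between magnifier and socket_seat below 0.004 m and angle between magnifier's own z axis and vertical below 0.14 rad and distance of drag_ring_c0 from where it was at the start of the episode between 0.00352 and 0.00584 m and (distance between drag_ring_c0 and magnifier_c1 below 0.0095 m or distance between drag_ring_c0 and magnifier_c2 below 0.0095 m) and linear speed of magnifier below 0.01 m/s and angular speed of magnifier below 0.1 rad/s and contact force between the fingers and magnifier below 0.05 N); the robot touches nothing.
It fails at once if turned more than 28 degrees past the rise of resistance (distance of drag_ring_c0 from where it was at the start of the episode above 0.00653 m).
It fails at once if magnifier pressed against the socket with more than 35 N (contact force between magnifier and socket above 35 N).
It fails at once if the striker was moved more than 15 mm (distance of striker from where it was at the start of the episode above 0.015 m).
It fails at once if the dish was moved more than 15 mm (distance of dish from where it was at the start of the episode above 0.015 m).
It fails at once if the coin was moved more than 15 mm (distance of coin from where it was at the start of the episode above 0.015 m).
It also fails if it takes over 64 s, if anything falls off the work surface, if the arm or the gripper's body presses on something with over 40 N, if the wrist force passes 120 N, or if a joint passes its speed limit or range.

ROBOT

A 6-joint arm with a two-finger parallel gripper is mounted at the origin on the work surface. World frame = base frame: x ahead of the robot, y to its left, z up, the work surface at z = 0. Lengths are in m, angles in degrees, forces in N, time in s.
With the tool pointing down it reaches from about 0.4 to 0.825 m from the base axis. Payload 7 kg.
Tool frame: the origin (TCP) lies midway between the tips of the shut fingers; the grasp point (between the pads) lies 19 mm behind it; z points along the fingers, y is the line along which they close (so a half turn about z gives the same grasp; the last joint's range is limited). The gripper opens to 88 mm and grips with 3 to 60 N. Pads are 19 mm wide; open, the fingers measure 130 mm over their backs; the gripper's body (78 mm by 193 mm) begins 47 mm behind the grasp point.
Start: joints at [-48.925, 20.546, 0.682, 0, -70.136, -16.507], TCP at [0.281, -0.614, 0.227] pointing down, gripper open.
Joint ranges: [-176.03, 176.03], [-82.01, 121.73], [-58.28, 71.71], [-173.87, 95.51], [-174.79, -0.11], [-173.66, 173.66]. Speed limits (degrees/s): [136.94, 136.94, 172.46, 180, 180, 180].

INTERFACE

Orientations are given as a 3x3 rotation matrix whose columns are the frame's x, y, z axes.
In Python, from rig import robot gives the robot as it stands. Calls block until the motion is done:
- robot.goto(position, orientation): joint-space move of the TCP to a pose.
- robot.servo_line(position, ori=None, speed=0.15): straight line of the TCP; ori=None keeps the orientation; speed is the mean speed in m/s.
- robot.movej(angles): joint-space move.
- robot.move_gripper(opening): opening from 0.0 (shut) to 1.0 (fully open); the grip force is fixed at half the most; returns when the fingers have stopped.
- robot.dwell(seconds).
- robot.ik(position, orientation): joint angles nearest the present ones, or None.
- robot.grab_frame(name): name is "side" or "top"; returns (picture, depth): 480x640x3 uint8, red, green, blue; 480x640 float32, m along the optical axis (not along the pixel's ray), 0 where there is no reading.
- robot.camera_info(name): a dict with "vfov" (degrees; the focal length in pixels is half the picture's height over the tangent of half this angle, whatever the lens; pixels are square), "cx", "cy" (the principal point, pixels), "view" (4x4, takes a point from world to camera coordinates). Camera axes: x right, y down, z forward; pixel columns grow to the right and rows downward; lengths in m; the calibration is good to about 2 mm. A picture is of the moment at which its call begins. camera_info takes no time and is no camera call.
A pose or a line that the arm cannot do raises robot.Unreachable and nothing moves.
- robot.job_done(): hands the job in; it is judged then, once.
Readings, each from a call of its own:
- robot.read_t(): time.
- robot.read_qpos(): joint angles.
- robot.read_qvel(): joint speeds.
- robot.read_effort(): joint torques, N m.
- robot.read_position(): TCP position.
- robot.read_tcp_rot(): TCP orientation.
- robot.read_force(): force on the tool from outside, world axes, zero at the start.
- robot.read_ft_torque(): the same for the moment, N m.
- robot.read_grip_width(): opening from 0.0 (shut) to 1.0 (fully open).
- robot.read_finger_force(): force on a finger pad.
Only numpy, scipy, OpenCV 4.12 (cv2) and the standard library are available. Lean on these libraries where they do the work, as an engineer would, in place of code of your own. Each camera call takes 0.05 s, during which the arm holds its last target. There are 200 camera calls.

## Working session

There is one attempt and no reset: what is moved stays moved. The work goes in short steps, each a Python script; the robot and the scene stay as the last script left them, time stands still between calls to the robot, and variables do not carry over. Pictures are saved under pics/ and viewed, at most 10 in all, crops included, and the job is handed in when it is done.

```bash
ls; mkdir -p pics
python3 - <<'E'
from rig import robot
import cv2,numpy as np
for n in("side","top"):
    p,d=robot.grab_frame(n); cv2.imwrite(f"pics/{n}0.png",p[:,:,::-1]); np.save(f"pics/{n}0d.npy",d); np.save(f"pics/{n}0p.npy",p)
    c=robot.camera_info(n); print(n,c["vfov"],c["cx"],c["cy"],np.round(c["view"],4).tolist(),c.keys())
print(robot.read_t())
E
```

```text
pics
side 44.65257720459294 315.0914403605972 236.84802695144907 [[0.67, -0.7422, -0.0156, -0.3551], [-0.4504, -0.3896, -0.8034, 0.3324], [0.5902, 0.5453, -0.5953, 0.6092], [0.0, 0.0, 0.0, 1.0]] dict_keys(['vfov', 'cx', 'cy', 'view'])
top 43.76908316218775 313.0463855349729 234.44215011564205 [[-0.0125, -0.9999, -0.0032, 0.0572], [-0.9756, 0.0128, -0.2194, 0.566], [0.2194, 0.0004, -0.9756, 0.8556], [0.0, 0.0, 0.0, 1.0]] dict_keys(['vfov', 'cx', 'cy', 'view'])
0.1
```

View pics/top0.png

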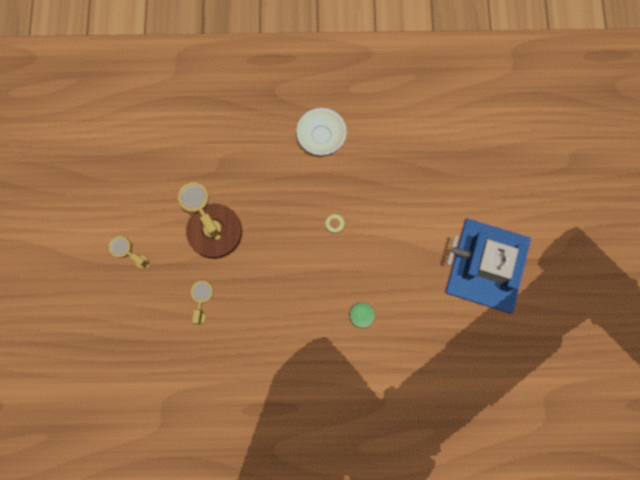

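View pics/side0.png

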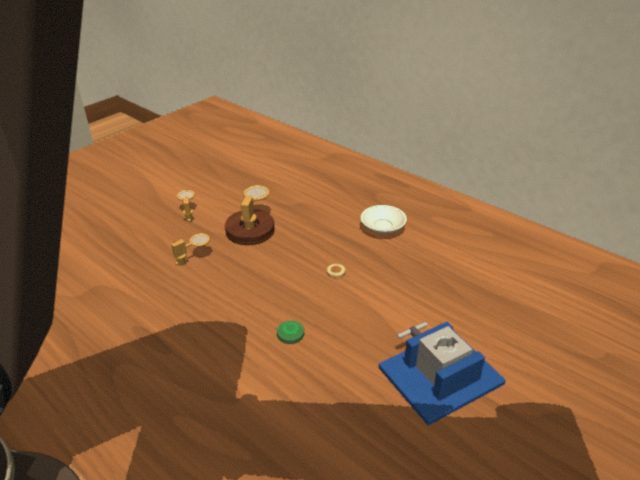

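The top view shows three brass magnifiers. The large one is in the stand (block 211,229; lens 193,196). The other two are smaller decoys, at (142,262) with lens (120,246) and at (198,317) with lens (201,291). The socket block's top is at (498,258). In the side view the large one is at (248,212) with lens (257,192), and the socket is at (446,344). I'll make one close crop montage.

```bash
cat > h.py <<'E'
import numpy as np,cv2
from rig import robot
def K(n):
    c=robot.camera_info(n); return 240/np.tan(np.radians(c["vfov"]/2)),c["cx"],c["cy"],np.array(c["view"])
def at_z(n,u,v,z):           # pixel -> world on plane z
    f,cx,cy,V=K(n); R,t=V[:3,:3],V[:3,3]; o=-R.T@t
    u,v=np.asarray(u,float),np.asarray(v,float)
    r=np.stack([(u-cx)/f,(v-cy)/f,np.ones_like(u)],-1)@R
    return o+r*((z-o[2])/r[...,2])[...,None]
def cloud(n,d):
    f,cx,cy,V=K(n); v,u=np.mgrid[:480,:640]
    P=np.stack([(u-cx)/f*d,(v-cy)/f*d,d],-1)
    return (P-V[:3,3])@V[:3,:3]
def proj(n,P):
    f,cx,cy,V=K(n); q=np.asarray(P)@V[:3,:3].T+V[:3,3]; return q[...,:2]/q[...,2:]*f+[cx,cy]
def tri(p1,p2):              # top pixel, side pixel -> world, residual px
    M=[]
    for n,(a,b) in (("top",p1),("side",p2)):
        f,cx,cy,V=K(n); M.append(np.array([[f,0,cx],[0,f,cy],[0,0,1]])@V[:3])
    X=cv2.triangulatePoints(M[0],M[1],np.array(p1,float).reshape(2,1),np.array(p2,float).reshape(2,1)).ravel(); return X[:3]/X[3]
E
python3 - <<'E'
from h import *
T=np.load("pics/top0p.npy");S=np.load("pics/side0p.npy")
c=lambda I,u,v,w,h:cv2.resize(I[v:v+h,u:u+w],(400,300),interpolation=cv2.INTER_CUBIC)
m=np.vstack([np.hstack([c(T,165,175,80,60)*1,c(S,215,180,80,60)]),np.hstack([c(T,458,228,80,60),c(S,406,315,80,60)])])
cv2.imwrite("pics/m1.png",m[:,:,::-1])
for n in("top","side"):
    P=cloud(n,np.load(f"pics/{n}0d.npy"))
    for nm,(u,v) in dict(top=dict(lens=(193,196),block=(211,229),blk=(498,270),table=(400,200),hole=(501,259)),side=dict(lens=(257,192),block=(248,205),blk=(436,340),table=(300,300),hole=(447,344)))[n].items(): print(n,nm,np.round(P[v-1:v+2,u-1:u+2].reshape(-1,3)[::4],4).tolist())
E
```

```text
top lens [[0.6361, 0.2409, 0.0499], [0.6341, 0.239, 0.0512], [0.6334, 0.238, 0.048]]
top block [[0.5789, 0.2086, 0.0632], [0.5766, 0.2065, 0.0659], [0.5747, 0.2048, 0.0671]]
top blk [[0.5097, -0.2291, 0.0602], [0.5077, -0.2296, 0.0632], [0.5067, -0.2322, 0.0594]]
top table [[0.6402, -0.0945, -0.0025], [0.6378, -0.0957, -0.0003], [0.6362, -0.0974, -0.0009]]
top hole [[0.5298, -0.2407, 0.0425], [0.528, -0.2417, 0.0436], [0.5264, -0.2432, 0.0435]]
side lens [[0.6338, 0.2407, 0.0478], [0.6337, 0.2379, 0.0468], [0.6314, 0.2327, 0.0479]]
side block [[0.5768, 0.2012, 0.0644], [0.5776, 0.1997, 0.0625], [0.5779, 0.1976, 0.0612]]
side blk [[0.5229, -0.2184, 0.0607], [0.5225, -0.2203, 0.0605], [0.5218, -0.2223, 0.0605]]
side table [[0.5079, 0.014, 0.001], [0.509, 0.013, -0.0012], [0.5084, 0.0103, -0.0013]]
side hole [[0.5397, -0.2267, 0.0455], [0.5379, -0.2291, 0.0468], [0.5357, -0.2318, 0.0486]]
```

View pics/m1.png

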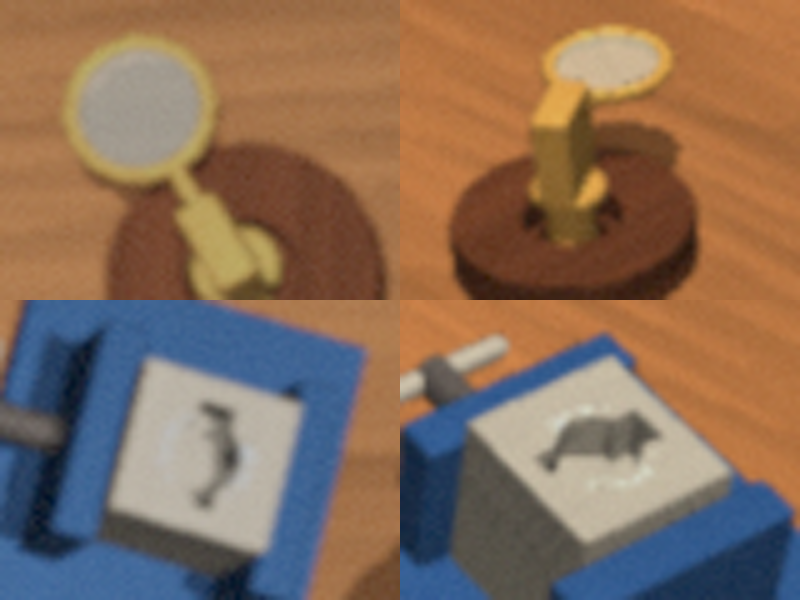

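Crops (5x) confirm the choice. The lens measures about 30.4 px across, which is 49 mm at that depth, so this is the largest magnifier, upright in the stand. The socket slots run roughly up-down in the top view. Next I'll measure precisely.

```bash
cat > meas.py <<'E'
from h import *
def big(m): # largest component, filled contour
    c,_=cv2.findContours(m.astype(np.uint8),cv2.RETR_EXTERNAL,cv2.CHAIN_APPROX_NONE); c=max(c,key=cv2.contourArea)
    o=np.zeros(m.shape,np.uint8); cv2.drawContours(o,[c],-1,1,-1); return o
def rectfit(n,mask,z):
    v,u=np.nonzero(mask); P=at_z(n,u,v,z)[:,:2]
    r=cv2.minAreaRect((P*1000).astype(np.float32)); return P.mean(0),r,len(P)
E
python3 - <<'E'
from meas import *
for n,b,l,s in(("top",(205,215,25,25),(193,197),(498,258)),("side",(235,190,30,30),(256,192),(446,344))):
    I=np.load(f"pics/{n}0p.npy").astype(int); D=np.load(f"pics/{n}0d.npy"); C=cloud(n,D); hsv=cv2.cvtColor(I.astype(np.uint8),cv2.COLOR_RGB2HSV)
    # socket top
    W=np.zeros((480,640),bool); W[s[1]-30:s[1]+30,s[0]-35:s[0]+35]=1
    m=W&(hsv[...,1]<70)&(hsv[...,2]>130)
    m=cv2.morphologyEx(m.astype(np.uint8),cv2.MORPH_OPEN,np.ones((3,3)))
    m=big(m); cen,r,N=rectfit(n,m,.062)
    print(n,"socket",cen.round(4),[np.round(x,1) for x in r],N, "z",np.median(C[...,2][(m>0)&(hsv[...,2]>130)]).round(4))
    # slots: dark pixels inside
    dk=(cv2.erode(m,np.ones((5,5)))>0)&(hsv[...,2]<135); v,u=np.nonzero(dk); P=at_z(n,u,v,.062)[:,:2]
    w,V=np.linalg.eigh(np.cov(P.T)); print("  slot",P.mean(0).round(4),np.degrees(np.arctan2(*V[::-1,1])).round(1),len(P),(w**.5).round(4))
    # lens (grey + rim): points at z 35..60mm near
    W[:]=0; W[l[1]-28:l[1]+28,l[0]-28:l[0]+28]=1
    z=cv2.medianBlur(C[...,2].astype(np.float32),3)
    gr=W&(hsv[...,1]<75)&(z>.03); gr=big(gr); v,u=np.nonzero(gr); P=at_z(n,u,v,.0475)[:,:2]
    print("  lens glass",P.mean(0).round(4),"dia",(np.ptp(P,axis=0)).round(4),"z",np.median(C[...,2][gr>0]).round(4))
    W[:]=0; x,y,w_,h_=b; W[y:y+h_,x:x+w_]=1
    bt=W&(z>.061)&(z<.08); bt=big(bt); c2,r,N=rectfit(n,bt,.067); print("  block",c2.round(4),[np.round(q,1) for q in r],N,"z",np.median(C[...,2][bt>0]).round(4), "dir",np.degrees(np.arctan2(*(P.mean(0)-c2)[::-1])).round(1),"dist",np.linalg.norm(P.mean(0)-c2).round(4))
    d=big(cv2.inRange(hsv,(0,60,20),(179,255,110))) if 0 else None
E
```

```text
top socket [ 0.5254 -0.2328] [array([ 525.5, -232.9]), array([49.7, 49.8]), np.float64(71.5)] 1048 z 0.0611
  slot [ 0.5278 -0.2375] 172.3 66 [0.0028 0.0087]
  lens glass [0.635  0.2406] dia [0.0365 0.0369] z 0.0484
  block [0.5839 0.2087] [array([584.8, 210. ]), array([30.2, 13.8]), np.float64(31.1)] 145 z 0.0665 dir 32.0 dist 0.0602
side socket [ 0.5229 -0.2343] [array([ 523.4, -233.8]), array([49.3, 49.6]), np.float64(71.8)] 1080 z 0.0612
  slot [ 0.5258 -0.2326] 149.2 134 [0.0033 0.008 ]
  lens glass [0.6328 0.2389] dia [0.0314 0.0311] z 0.0473
  block [0.5808 0.2055] [array([581.5, 206.2]), array([35.4, 14.9]), np.float64(31.5)] 91 z 0.0653 dir 32.7 dist 0.0617
```

```bash
cat >> h.py <<'E'
def R(a): a=np.radians(a); c,s=np.cos(a),np.sin(a); return np.array([[c,s,0],[s,-c,0],[0,0,-1.]])
E
python3 - <<'E'
from h import *
print("R now",robot.read_tcp_rot(), robot.read_ft_torque(), robot.read_force(), robot.read_grip_width())
for a in(31.5,211.5): print(a,np.round(robot.ik([.5855,.2101,.034],R(a)),1))
for a in(-18.4,-60,-108,161.6,120,72): print(a,np.round(robot.ik([.5244,-.2335,.074],R(a)),1))
E
```

```text
R now [[-9.09506631e-01 -4.15688659e-01 -7.91849538e-04]
 [-4.15689375e-01  9.09505711e-01  1.30546185e-03]
 [ 1.77525992e-04  1.51648965e-03 -9.99998834e-01]] [-0.03986945 -0.07460797  0.01014836] [ 0.57491205 -0.11765915  0.27010913] 0.9972080975639764
31.5 [ 37.7  26.  -19.    0.  -45.1  83.8]
211.5 [ 37.7  26.  -19.    0.  -45.1 -96.2]
-18.4 [ -4.5  19.4 -23.2   0.  -47.3  76.1]
-60 [ -4.5  19.4 -23.2   0.  -47.3  34.5]
-108 [ -4.5  19.4 -23.2   0.  -47.3 -13.5]
161.6 [  -4.5   19.4  -23.2    0.   -47.3 -103.9]
120 [  -4.5   19.4  -23.2    0.   -47.3 -145.5]
72 [ -4.5  19.4 -23.2   0.  -47.3 166.5]
```

Run:
```python
from h import *
robot.goto([.5855,.2101,.17],R(31.5)); robot.move_gripper(.5)
robot.servo_line([.5855,.2101,.034],speed=.12)
print("f down",robot.read_force().round(2) if hasattr(robot.read_force(),'round') else robot.read_force())
robot.move_gripper(0); print("w",robot.read_grip_width(),robot.read_finger_force(),robot.read_t())
robot.servo_line([.5855,.2101,.16],speed=.1)
print("w",robot.read_grip_width(),robot.read_finger_force(),robot.read_force())
robot.goto([.5244,-.2335,.16],R(-18.4))
for n in("side","top"):
    p,d=robot.grab_frame(n); cv2.imwrite(f"pics/{n}1.png",p[:,:,::-1]); np.save(f"pics/{n}1p.npy",p); np.save(f"pics/{n}1d.npy",d)
print(robot.read_position(),robot.read_force(),robot.read_ft_torque(),robot.read_t())
f=lambda I,u,v,w,h:cv2.resize(I[v:v+h,u:u+w],(400,600),interpolation=cv2.INTER_CUBIC)
S=np.load("pics/side1p.npy");T=np.load("pics/top1p.npy")
us=proj("side",[.5244,-.2335,.13]).astype(int);ut=proj("top",[.5244,-.2335,.13]).astype(int);print(us,ut)
o=[(max(0,min(540,a-50)),max(0,min(330,b-75))) for a,b in(us,ut)];print(o)
cv2.imwrite("pics/m2.png",np.hstack([f(S,*o[0],100,150),f(T,*o[1],100,150)])[:,:,::-1])
```

```text
f down [ 0.9  -0.35 -0.29]
w 0.16134312550789123 29.99809741973877 5.9667
w 0.16095271311453213 29.997383058071136 [-0.344778   -0.15389276 -2.82144932]
[ 0.52497161 -0.23257907  0.15995362] [ 0.46010039  0.49112424 -2.3594852 ] [-0.11603789  0.13208929 -0.05379306] 9.1167
[452 304] [513 250]
[(np.int64(402), np.int64(229)), (np.int64(463), np.int64(175))]
```

View pics/m2.png

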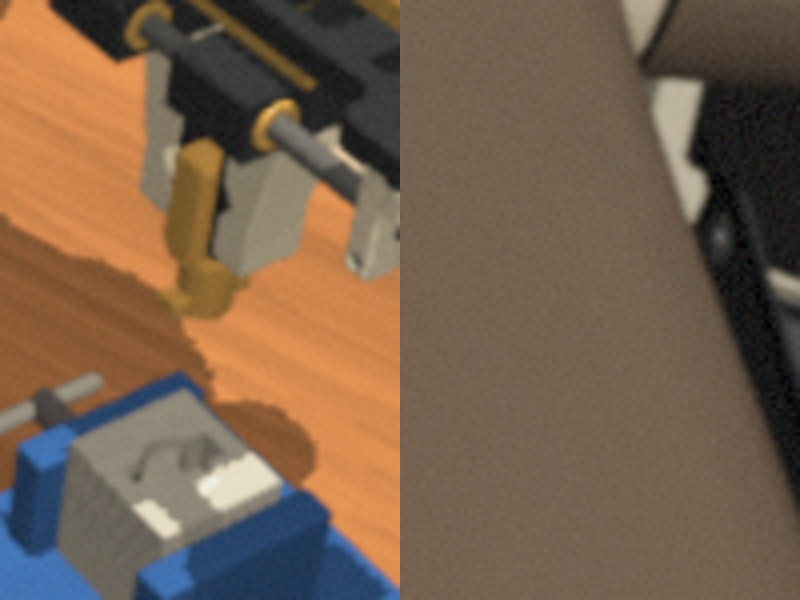

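The side crop shows the magnifier held upright above the socket. The stem's underside is near crop (207,318) and the lug tips near (168,302) and (248,283). The top view is blocked by the arm. I'll go lower, so the stem is seen against grey steel, and fit a model.

```bash
cat > fit.py <<'E'
from h import *
def parts(x,y,z0,yaw):
    t=np.linspace(0,2*np.pi,48); c=np.c_[np.cos(t),np.sin(t)]
    cyl=lambda r,a,b:np.vstack([np.c_[c*r,np.full(48,h)] for h in(a,b)])
    box=lambda xa,xb,w,a,b:np.array([[p,q,s] for p in(xa,xb) for q in(-w,w) for s in(a,b)])
    L=[cyl(.009,0,.026),cyl(.014,.022,.026),box(.005,.015,.004,.002,.008),box(-.015,-.005,.004,.002,.008)]
    a=np.radians(yaw);M=np.array([[np.cos(a),-np.sin(a),0],[np.sin(a),np.cos(a),0],[0,0,1]])
    return [P@M.T+[x,y,z0] for P in L]
def render(cam,o,k,size,*pose):
    m=np.zeros(size[::-1],np.uint8)
    for P in parts(*pose):
        q=((proj(cam,P)-o+.5)*k-.5).round().astype(np.int32); cv2.fillConvexPoly(m,cv2.convexHull(q),1)
    return m
E
python3 - <<'E'
from fit import *
robot.servo_line([.5244,-.2335,.102],speed=.1); robot.dwell(.4)
p,d=robot.grab_frame("side"); np.save("pics/side2p.npy",p); np.save("pics/side2d.npy",d)
pos=np.array(robot.read_position()); print(pos,np.array(robot.read_tcp_rot()).round(4)[:,0],robot.read_force(),robot.read_t())
c=proj("side",[.5244,-.2335,.078]).round().astype(int); o=c-[40,40]; print(o)
I=cv2.resize(p[o[1]:o[1]+60,o[0]:o[0]+80],(800,600),interpolation=cv2.INTER_CUBIC)[:,:,::-1].copy()
m=render("side",o,10,(800,600),pos[0],pos[1],pos[2]-.029,-18.4)
cs,_=cv2.findContours(m,cv2.RETR_EXTERNAL,cv2.CHAIN_APPROX_NONE); cv2.drawContours(I,cs,-1,(0,255,0),1)
for s in [(.5232,-.2340)]: # socket as the side camera saw it: square, slots
    for r,a in((.0105,np.linspace(0,2*np.pi,60)),):
        pass
    t=np.linspace(0,2*np.pi,60); X=np.c_[s[0]+.0105*np.cos(t),s[1]+.0105*np.sin(t),0*t+.062]
    cv2.polylines(I,[((proj("side",X)-o+.5)*10-.5).astype(np.int32)],True,(255,0,0),1)
cv2.imwrite("pics/m3.png",I)
E
```

```text
[ 0.52449565 -0.23354467  0.10225483] [ 9.489e-01 -3.157e-01  5.000e-04] [-0.62430606  0.5505575  -1.83212497] 10.3
[407 295]
```

View pics/m3.png

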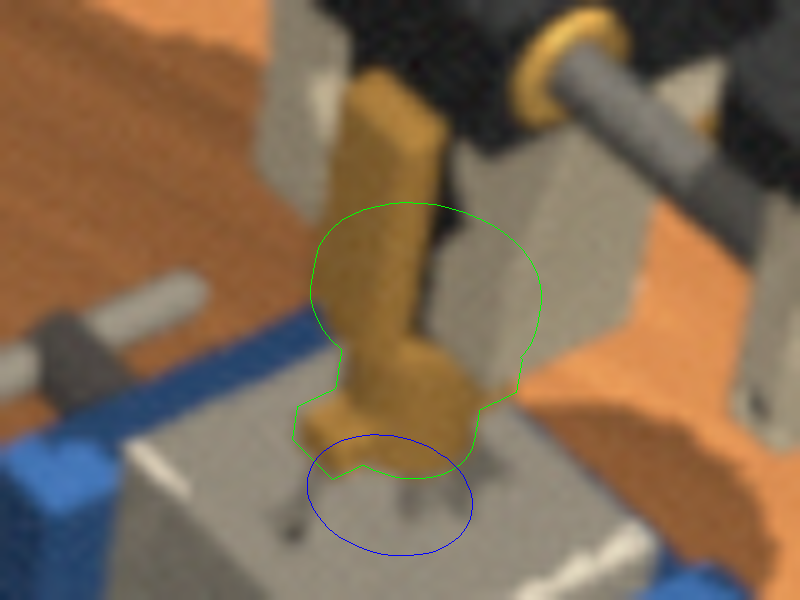

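The crop shows the stem and lugs matching the model: lug tips at about (300,430) and (512,392), underside at about y=478. The 28 mm flange isn't apparent at the model's place (311..540, y 290), so I'll check that with depth and contrast.

Run:
```python
from fit import *
p=np.load("pics/side2p.npy");d=np.load("pics/side2d.npy");o=np.array([407,295])-[0,0]
k=8; sub=p[295:355,422:472]; ds=d[295:355,422:472]; o=np.array([422,295])
A=cv2.resize(sub,(400,480),interpolation=cv2.INTER_NEAREST)
hsv=cv2.cvtColor(A,cv2.COLOR_RGB2HSV); hsv[...,1]=np.clip(hsv[...,1]*1.0,0,255); hsv[...,2]=np.clip(hsv[...,2]*1.7,0,255).astype(np.uint8); A=cv2.cvtColor(hsv,cv2.COLOR_HSV2BGR)
B=cv2.applyColorMap(np.clip((cv2.medianBlur(ds,3)-.69)/.10*255,0,255).astype(np.uint8),cv2.COLORMAP_JET); B=cv2.resize(B,(400,480),interpolation=cv2.INTER_NEAREST)
for P in parts(.5245,-.2335,.0732,-18.4):
    q=((proj("side",P)-o+.5)*k).astype(np.int32)
    for X in(A,B): cv2.polylines(X,[cv2.convexHull(q)],True,(255,255,255),1)
cv2.imwrite("pics/m4.png",np.hstack([A,B]))
```

```text
(no output)
```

View pics/m4.png

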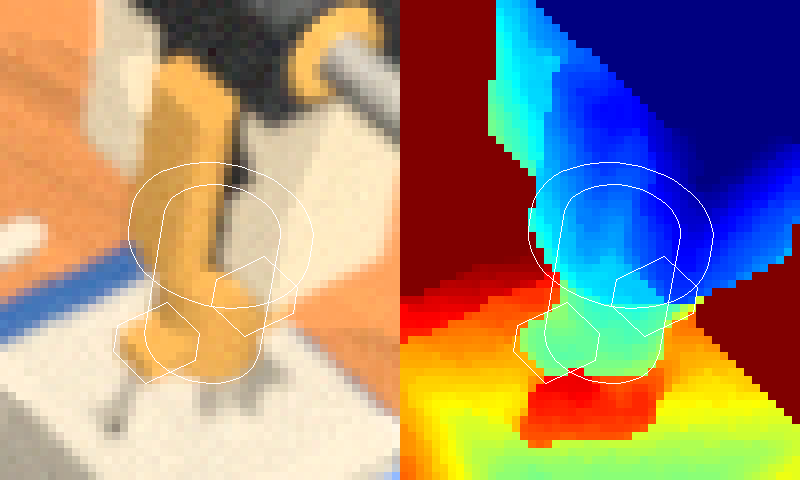

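The brightened crop shows the flange's left edge at (133,215) where the model has it, with the rest hidden by the finger, so the grip is right. Next is a subpixel fit of both the stem and the socket in this same camera, to get their relative offset.

Run:
```python
from fit import *
from scipy.optimize import minimize
k=8
def soft(cam,o,size,polys):
    m=np.zeros((size[1]*k,size[0]*k),np.uint8)
    for P in polys: cv2.fillConvexPoly(m,cv2.convexHull(((proj(cam,P)-o+.5)*k-.5).round().astype(np.int32)),1)
    return cv2.resize(m.astype(np.float32),size,interpolation=cv2.INTER_AREA)
# magnifier lower stem in side2: brass saturation vs grey steel
p=np.load("pics/side2p.npy"); o=np.array([430,330]); size=(30,18)
sub=p[330:348,430:460].astype(np.float32)
s=(sub[...,0]-sub[...,2])/(sub.sum(-1)+1)*3      # (r-b)/mean : brass high, steel ~0
s=np.clip((s-.15)/(np.percentile(s,85)-.15),0,1)
w=np.ones_like(s)
# exclude wood at right of the block / vice at left by column+row
S=cloud("side",np.load("pics/side0d.npy"))
w[np.abs(S[330:348,430:460,2]-.058)>.02]=0
print("used",w.sum())
for z0 in(.0725,.0732,.074):
    f=lambda a:(w*(soft("side",o,size,parts(a[0]/1e3,a[1]/1e3,z0,a[2]))-s)**2).sum()
    r=minimize(f,[524.5,-233.5,-18.4],method="Nelder-Mead",options=dict(initial_simplex=[[524.5,-233.5,-18.4],[527,-233.5,-18.4],[524.5,-231,-18.4],[524.5,-233.5,-12]]))
    print(z0,r.x.round(2),r.fun.round(2),f([524.5,-233.5,-18.4]).round(2))
# socket square, both cameras
sq=np.array([[a,b,0] for a in(-.024,.024) for b in(-.024,.024)])
for n,c in(("top",(498,258)),("side",(446,344))):
    I=np.load(f"pics/{n}0p.npy"); o=np.array(c)-[32,28]; size=(64,56); sub=I[o[1]:o[1]+56,o[0]:o[0]+64]
    hsv=cv2.cvtColor(sub,cv2.COLOR_RGB2HSV).astype(np.float32)
    t=np.clip((hsv[...,2]-115)/60,0,1)*np.clip((110-hsv[...,1])/40,0,1); 
    def f(a):
        q=np.radians(a[2]);M=np.array([[np.cos(q),-np.sin(q),0],[np.sin(q),np.cos(q),0],[0,0,1]])
        m=soft(n,o,size,[sq@M.T+[a[0]/1e3,a[1]/1e3,.062]]); X=np.array([[.018*np.cos(h),.018*np.sin(h),0] for h in np.linspace(0,6.3,40)])+[a[0]/1e3,a[1]/1e3,.062]
        return ((1-soft(n,o,size,[X]))*(m-t)**2).sum()
    x0=np.array([524.4,-233.5,-18.4]); r=minimize(f,x0,method="Nelder-Mead",options=dict(initial_simplex=[x0,x0+[2,0,0],x0+[0,2,0],x0+[0,0,4]])); print(n,r.x.round(2),r.fun.round(2))
```

```text
used 517.0
0.0725 [ 525.97 -233.34  -15.6 ] 9.92 15.87
0.0732 [ 525.56 -233.75  -15.04] 9.92 13.36
0.074 [ 524.79 -234.1   -15.4 ] 10.1 13.17
top [ 525.6  -232.93  -18.79] 25.23
side [ 523.41 -233.73  -18.14] 51.69
```

```bash
cat > ins.py <<'E'
from h import *
def F(): return np.mean([robot.read_force() for _ in range(4)],0)
def descend(x,y,z,zend,f0,lim=5,step=.001,R_=None):
    """guarded; returns z reached, force"""
    while z>zend+1e-6:
        z=max(zend,z-step); robot.servo_line([x,y,z],ori=R_,speed=.03); f=F()-f0
        if f[2]>lim or np.hypot(*f[:2])>8: break
    return z,f
E
python3 - <<'E'
from ins import *
x,y=.5229,-.2333
robot.servo_line([x,y,.0935],speed=.05); robot.dwell(.2); f0=F(); t0=robot.read_t(); print(f0,t0)
z,f=descend(x,y,.0935,.074,f0); print(z,f.round(2),np.array(robot.read_position()).round(4),robot.read_t())
E
```

```text
[-0.78839818  0.2045572  -2.30320457] 10.825
0.074 [ 0.31 -0.55  2.36] [ 0.523  -0.2333  0.0741] 15.825
```

It's seated: TCP at 0.0741, stem underside at about 45 mm, with 2.4 N upward (mostly the weight unloaded). Now I'll turn it clockwise about the estimated stem axis and log the torque.

```bash
cat > turn.py <<'E'
from ins import *
e=.0013; a0=-18.4; P0=np.array([.5229,-.2333,.074]); C=P0+e*R(a0)[:,0]
def yaw(): r=np.array(robot.read_tcp_rot()); return np.degrees(np.arctan2(r[1,0],r[0,0]))
def W(): return np.mean([np.r_[robot.read_force(),robot.read_ft_torque()] for _ in range(5)],0)
def to(a): q=robot.ik(C-e*R(a)[:,0],R(a)); robot.movej(q)
E
python3 - <<'E'
from turn import *
robot.dwell(.4)
q=np.array([robot.read_ft_torque() for _ in range(20)]); print("noise",q.std(0),q.mean(0),robot.read_t())
w0=W(); L=[]; a=a0; hit=0
while a>a0-75 and hit<2:
    a-=1; to(a); w=W()-w0; L.append((yaw(),*w[[0,1,2,5]]))
    hit=hit+1 if abs(w[5])>.07 else 0
    if np.hypot(w[0],w[1])>10 or w[2]>12: print("force"); break
print(np.round(L,2).tolist()); print("noise",np.std([robot.read_ft_torque()[2] for _ in range(10)]),robot.read_t())
E
```

```text
noise [2.77555756e-17 0.00000000e+00 6.93889390e-18] [0.09323307 0.43701601 0.03543947] 16.225
[[-19.4, 0.01, 0.95, 0.22, -0.02], [-20.39, -0.56, 0.35, 0.91, -0.04], [-21.39, 0.65, 1.58, 2.94, -0.05], [-22.39, -0.15, 1.6, 2.14, 0.01], [-23.39, 0.21, 0.73, 2.79, -0.03], [-24.39, 0.56, 1.85, 2.82, -0.02], [-25.39, 1.86, 1.48, 2.61, -0.01], [-26.39, 2.18, 0.75, 4.25, -0.06], [-27.39, 0.92, 0.89, 4.7, -0.02], [-28.43, 2.0, 0.15, 4.19, -0.04], [-29.43, 1.68, 0.74, 4.31, -0.01], [-30.43, 1.84, 0.72, 3.78, -0.03], [-31.43, 0.83, 0.92, 3.84, -0.02], [-32.43, 0.64, 1.3, 5.29, -0.02], [-33.43, 1.31, 1.46, 4.56, 0.0], [-34.43, 0.78, 1.66, 4.39, -0.02], [-35.43, 1.43, 1.3, 5.0, -0.06], [-36.42, 2.3, 1.26, 4.4, -0.07], [-37.43, 1.96, 0.74, 4.13, -0.03], [-38.43, 0.16, 1.02, 4.93, -0.06], [-39.43, 1.02, 0.13, 3.9, -0.06], [-40.43, 2.65, 1.13, 5.53, 0.02], [-41.43, 1.01, 1.76, 4.15, 0.0], [-42.43, 1.47, 1.24, 4.22, 0.01], [-43.43, 1.93, 0.16, 5.01, 0.02], [-44.43, 0.27, 1.18, 4.05, -0.02], [-45.43, 0.5, -0.14, 4.69, -0.04], [-46.42, 1.54, 1.01, 5.36, -0.01], [-47.43, 0.35, 0.53, 4.65, -0.03], [-48.43, 2.23, 0.44, 4.51, 0.01], [-49.43, 1.38, 0.84, 4.76, -0.01], [-50.42, 0.94, 0.45, 3.37, -0.08], [-51.42, 1.48, 0.31, 4.46, 0.02], [-52.42, 1.29, 1.49, 4.27, 0.03], [-53.41, 1.26, -0.53, 5.51, 0.05], [-54.41, 0.2, 1.1, 5.31, 0.11], [-55.42, 1.35, 0.54, 4.38, 0.08]]
noise 0.0 25.475
```

Run:
```python
from turn import *
def tz(n=8):
    s=[]
    for _ in range(n): robot.dwell(.02); s.append(robot.read_ft_torque()[2])
    return np.mean(s)
print("now",yaw(),tz()-.035)
for a in(-57,-58.5,-60,-61.5,-63): to(a); print(round(yaw(),2),round(tz()-.035,3),np.round(robot.read_force(),1))
print(robot.read_t())
```

```text
now -55.41501772048538 0.10892606360816129
-57.02 0.089 [-0.7  0.   5.9]
-58.52 0.102 [1.1 0.1 5.2]
-60.02 0.094 [-0.1 -0.2  5.7]
-61.52 0.095 [0.3 0.7 5.6]
-63.02 0.097 [-0.4 -0.6  5.5]
27.525
```

The torque plateaus about 0.12 N m above baseline, with onset near yaw -53.2°. I'll finish at -73.2° and release.

Run:
```python
from turn import *
for a in(-66,-69,-71.5,-73.2): to(a)
robot.dwell(.2); print(yaw(),robot.read_force(),robot.read_ft_torque()[2])
robot.move_gripper(.35); robot.dwell(.2); print(robot.read_force(),robot.read_finger_force(),robot.read_grip_width())
p=np.array(robot.read_position()); robot.servo_line([p[0],p[1],.2],speed=.08)
robot.goto([.45,.05,.3],R(-73.2)); robot.dwell(.3)
for n in("side","top"):
    I,d=robot.grab_frame(n); np.save(f"pics/{n}3p.npy",I); np.save(f"pics/{n}3d.npy",d)
print(robot.read_t())
S=np.load("pics/side3p.npy")[290:440,370:520];T=np.load("pics/top3p.npy")[190:340,430:580]
cv2.imwrite("pics/m5.png",np.hstack([cv2.resize(X,(400,400),interpolation=cv2.INTER_CUBIC) for X in(S,T)])[:,:,::-1])
```

```text
-73.20908580899606 [ 0.02456784 -0.75086791  6.44577752] 0.1452616030318767
[0.11774206 0.41664247 0.30269459] 0.0 0.35212383368389605
32.7833
```

View pics/m5.png

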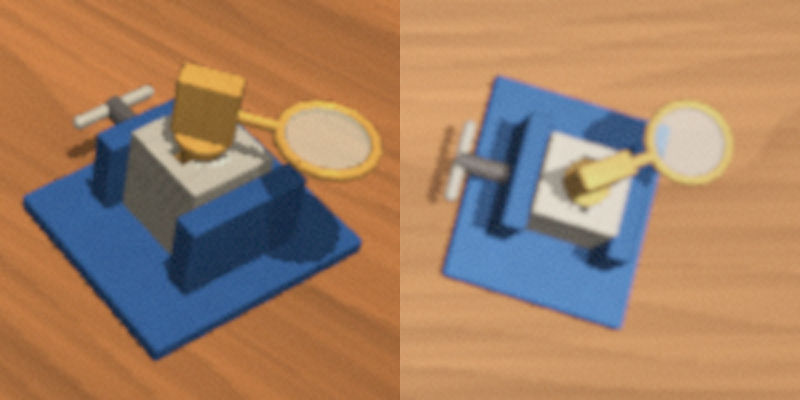

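Both views show the magnifier upright and seated. The lens is at (690,142) and the block at (605,175) in the top crop, which gives a yaw of about -70°. The arm is clear, so I'll hand in.

```bash
python3 -c "
from rig import robot
print(robot.job_done())"
```

```text
the job is handed in; nothing more can be done
None
```

The job is handed in at about 33 s, verdict not shown: the magnifier is seated in the socket, turned about 20° (±1.5° or so) clockwise past the felt rise of resistance, and released with the arm clear.

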